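# Close up the tyre casting mould

### The arm

A 6-joint arm with a two-finger parallel gripper is mounted at the origin on the work surface; the furniture and walls round the work are solid. World frame = base frame: x ahead of the robot, y to its left, z up, the work surface at z = 0. Lengths are in m, angles in degrees, forces in N, time in s.
With the tool pointing down it reaches from about 0.275 to 0.775 m from the base axis. Payload 14.6 kg.
Tool frame: the origin (TCP) lies on the centre line of the jaws, within the pads' length; the fingertips stand 11 mm ahead of it and the grasp point (between the pads) lies 8 mm behind it; z points along the fingers, y is the line along which they close (so a half turn about z gives the same grasp; the last joint's range is limited). The gripper opens to 85 mm and grips with 20 to 120 N. Pads are 22 mm wide; open, the fingers measure 114 mm over their backs; the gripper's body (76 mm by 85 mm) begins 54 mm behind the grasp point. The pads swing forward as they close: fully open they stand 13 mm farther back than shut.
Start: joints at [-82.81, 15.075, -2.767, 72.158, 0, 81.102], TCP at [0.145, -0.504, 0.242] pointing down, gripper open.
Joint ranges: [-151.79, 151.79], [-50.71, 97.33], [-67.44, 78.34], [-121.81, 120.89], [-77.56, 73.72], [-180, 180]. Speed limits (degrees/s): [108.29, 108.29, 147.25, 159.86, 180, 180].

### API

Orientations are given as a 3x3 rotation matrix whose columns are the frame's x, y, z axes.
In Python, from rig import manip gives the robot as it stands.
- The arm moves only by the tool move_arm, never from a script. Its argument "rows" is a list of rows, each a list of 4 numbers: the shift along the world's x, y, z in mm, then the turn about the world's z in degrees. A call has 1 to 20 rows; each row shifts and turns the commanded pose from where the row before left it; what a row does not reach is not made up. A row lasts 1/10 s, in which the tool goes at most 50 mm and 8.59 degrees, less where a joint would pass 70% of its speed; a pose out of reach is approached as far as the arm can. A call is refused whole if a number of a shift passes 50 or a number of a turn 8.59, either way. A call with a gripper value outside its range is refused whole. "gripper" is the closure, from -1 (fully open) to 1 (shut), set as the call begins (left out, the last holds). The fingers move at their own pace and stop on an object; "force" is the grip in N (left out, the last holds). Time passes only in rows, so rows that do not move let the fingers close. It gives the time, the measured TCP pose, the force, the opening and the grip force at its end, in the units of the state.
- manip.get_state(): the state, without advancing time (a new reading comes with each control period).
- manip.get_image(name): name is "scene" or "top" or "wrist"; returns the picture (420x560x3 uint8, blue, green, red); there is no depth.
- manip.calibration(name): a dict with "K" (3x3 intrinsics, pixels), "R" (3x3) and "t" (3): a world point X has camera coordinates R X + t. Camera axes: x right, y down, z forward; pixel columns grow to the right and rows downward; lengths in m; the calibration is good to about 2 mm. A picture is of the moment at which its call begins: read the wrist's pose just before it. calibration takes no time and is no camera call; for the wrist camera it gives the pose at the moment of the call.
- manip.close_job(): hands the job in; it is judged then, once.
The state is a dict: "time": time; "joint_pos": joint angles; "dq": joint speeds; "effort": joint torques, N m; "position": TCP position; "tool_rot": TCP orientation; "wrist_force": force on the tool from outside, world axes, zero at the start; "wrist_torque": the same for the moment, N m; "opening": finger opening in m; "grasp_force": force on a finger pad.
Only numpy, scipy, OpenCV 4.12 (cv2) and the standard library are available. Lean on these libraries where they do the work, as an engineer would, in place of code of your own. Each camera call takes 0.05 s, during which the arm holds its last target. There are 200 camera calls.

### The job

Assemble the tyre mould on its base, ready for pouring: put the brass core on the centre pin, then the collar round it down onto the base plate, then the cover with its spout up into the top of the collar, and last the steel ring weight over the spout so that it lies flat on the cover. Set each part down gently, let go of it before fetching the next, and leave the other things on the table where they stand.

Things in the scene. Friction and masses are not known exactly. Their poses are not given: they have to be found in the camera images.
- mould_base: Fixed round aluminium mould base: plate 110 mm across, 12 mm thick, three dark screws near the rim. In its middle a boss 46 mm across rises to 20 mm above the table (top edge bevelled 4 mm), and from it a steel pin 10 mm across rises to 34 mm (top 5 mm tapered to 3 mm across). Origin: centre of the underside, on the table; z up.
- core: Core: upright plain brass cylinder, 34 mm across, 30 mm high, about 0.12 kg; grip across the diameter. A bore in its underside, 14 mm across and 16 mm deep, goes over the base's pin; seated it stands on the boss, underside 20 mm above the table. Origin: centre of the underside; z up.
- collar: Collar: upright aluminium tube, 64 mm across, wall 7 mm (bore 50 mm, open at both ends), 46 mm high, about 0.16 kg: the taller, wider-bored of the two rings. Grip across the outside or by the wall. Seated, it surrounds core and boss and stands on the base plate, underside 12 mm above the table. Origin: on the axis at the underside; z up.
- cover: Cover: aluminium disc 64 mm across with a spout upward and a spigot below (46 mm across, bottom edge bevelled 4 mm); at the start it stands on the spigot, spout up. Origin: centre of the spigot's underside; above it spigot 0-6 mm, disc 6-16, spout 16-42 (24 mm across, tapered above 37). About 0.14 kg; grip the spout. Seated in the collar's bore, its origin is 52 mm above the table.
- weight: Weight: squat dark steel ring lying flat, 62 mm across, hole 32 mm, 22 mm high, edges slightly bevelled, about 0.36 kg. Grip across the outside or by the 15 mm wall. Seated, it lies on the cover's disc round the spout, underside 68 mm above the table. Origin: on the axis at the underside; z up.
- glazed_pot: Bystander, loose: small brown glazed pot, diameter 58 mm, 51 mm high, origin at the centre of its underside. To be left alone.
- paint_pot: Bystander, loose: small white paint pot with a lid, diameter 36 mm, 43 mm high, origin at the centre of its underside. To be left alone.
- blue_pot: Bystander, loose: small blue paint pot with a white lid, diameter 36 mm, 43 mm high, origin at the centre of its underside. To be left alone.
- hinged_tin: Bystander, loose: flat green tin box with a lid, 72 x 101 x 26 mm, origin at the centre of its underside. To be left alone.
- putty_tin: Bystander, loose: flat yellow round tin with a pale lid, diameter 66 mm, 38 mm high, origin at the centre of its underside. To be left alone.
Things that resemble listed ones, but are neither listed nor needed, are in the scene too. What is shaped like the mould_base but orange or turquoise is not meant.

How it is judged (in metres and radians):
On the way, in this order (a step that is already met when the one before it is completed fails the run):
1. the brass core sits down on the centre pin of the base and is let go (z of core in the frame of mould_base between 0.017 and 0.023 m and horizontal distance between core and mould_base below 0.005 m and angle between core's own z axis and vertical below 0.06 rad and contact force between the fingers and core below 0.2 N and linear speed of core below 0.02 m/s), for 0.2 s.
2. the collar stands round the core, down over the boss on the base plate, and is let go (z of core in the frame of mould_base between 0.017 and 0.023 m and horizontal distance between each of core, collar and mould_base below 0.005 m and angle between each of core, collar's own z axis and vertical below 0.06 rad and z of collar in the frame of mould_base between 0.009 and 0.015 m and contact force between the fingers and collar below 0.2 N and linear speed of collar below 0.02 m/s), for 0.2 s.
3. the cover lies flat on the collar with its spigot in the collar's bore, and is let go (z of core in the frame of mould_base between 0.017 and 0.023 m and horizontal distance between each of core, collar and mould_base below 0.005 m and angle between each of core, collar, cover's own z axis and vertical below 0.06 rad and z of collar in the frame of mould_base between 0.009 and 0.015 m and z of cover in the frame of mould_base between 0.049 and 0.055 m and horizontal distance between cover and mould_base below 0.006 m and contact force between the fingers and cover below 0.2 N and linear speed of cover below 0.02 m/s), for 0.2 s.
4. the weight lies flat on the cover round the pouring spout, and is let go (z of core in the frame of mould_base between 0.017 and 0.023 m and horizontal distance between each of core, collar and mould_base below 0.005 m and angle between each of core, collar, cover, weight's own z axis and vertical below 0.06 rad and z of collar in the frame of mould_base between 0.009 and 0.015 m and z of cover in the frame of mould_base between 0.049 and 0.055 m and horizontal distance between cover and mould_base below 0.006 m and z of weight in the frame of mould_base between 0.065 and 0.071 m and horizontal distance between weight and mould_base below 0.01 m and contact force between the fingers and weight below 0.2 N and linear speed of weight below 0.02 m/s), for 0.2 s.
At the end, for the whole second after the job is handed in: Core on the boss, collar on the base plate round it, cover on the collar, weight on the cover round the spout: each upright (0.06 rad), within 3 mm of its seated height, centred on the base within 5 mm (cover 6 mm, weight 10 mm), released and at rest (all of step 4 and contact force between the fingers and core below 0.2 N and linear speed of each of core, collar, cover below 0.02 m/s and contact force between the fingers and collar below 0.2 N and contact force between the fingers and cover below 0.2 N); the robot touches nothing.
It fails at once if a bystander (glazed pot, white paint pot, blue paint pot, hinged tin, putty tin) is pushed more than 30 mm (distance of any of glazed_pot, paint_pot, blue_pot, hinged_tin, putty_tin from where it was at the start of the episode above 0.03 m).
It fails at once if the core is dropped onto the mould instead of being set down (it falls free of the fingers over the base at more than 0.4 m/s, about a 1 cm drop) (horizontal distance between core and mould_base below 0.05 m and contact force between the fingers and core below 0.2 N and linear speed of core above 0.4 m/s).
It fails at once if the collar is dropped onto the mould instead of being set down (it falls free of the fingers over the base at more than 0.4 m/s, about a 1 cm drop) (horizontal distance between collar and mould_base below 0.05 m and contact force between the fingers and collar below 0.2 N and linear speed of collar above 0.4 m/s).
It fails at once if the cover is dropped onto the mould instead of being set down (it falls free of the fingers over the base at more than 0.4 m/s, about a 1 cm drop) (horizontal distance between cover and mould_base below 0.05 m and contact force between the fingers and cover below 0.2 N and linear speed of cover above 0.4 m/s).
It fails at once if the weight is dropped onto the mould instead of being set down (it falls free of the fingers over the base at more than 0.4 m/s, about a 1 cm drop) (horizontal distance between weight and mould_base below 0.05 m and contact force between the fingers and weight below 0.2 N and linear speed of weight above 0.4 m/s).
It also fails if it takes over 112 s, if anything falls off the work surface, if the arm or the gripper's body presses on something with over 40 N, if the wrist force passes 120 N, or if a joint passes its speed limit or range.

## Working session

There is one attempt and no reset: what is moved stays moved. The work goes in short steps, Python scripts to look and compute and a tool call to move; the robot and the scene stay as the last step left them, time stands still between calls to the robot, and variables do not carry over. Pictures are saved under pics/ and viewed, at most 14 in all, crops included, and the job is handed in when it is done.

Besides the shell and the picture viewer there is one more tool, called as name(argument=value, ...), one argument or row to a line, values as JSON. move_arm: Moves the arm, as the interface text tells. Its arguments: {"type":"object","properties":{"rows":{"type":"array"},"gripper":{"type":"number"},"force":{"type":"number"}},"required":["rows"]}

```bash
ls; mkdir -p pics
python3 - <<'E'
from rig import manip
import cv2,numpy as np
for n in("top","scene"):
    im=manip.get_image(n); cv2.imwrite(f"pics/{n}0.png",im)
    c=manip.calibration(n); print(n,c)
s=manip.get_state(); print(s["position"],s["tool_rot"],s["opening"],s["time"])
print(manip.calibration("wrist"))
E
```

```text
pics
top {'K': array([[489.95431366,   0.        , 279.4424675 ],
       [  0.        , 489.95431366, 211.23760185],
       [  0.        ,   0.        ,   1.        ]]), 'R': array([[-0.01963238, -0.99967433,  0.01630366],
       [-0.99458032,  0.01786189, -0.10242533],
       [ 0.10210076, -0.01822615, -0.99460708]]), 't': array([0.10193834, 0.47001297, 1.56745401])}
scene {'K': array([[541.65016939,   0.        , 279.06065644],
       [  0.        , 541.65016939, 216.25320382],
       [  0.        ,   0.        ,   1.        ]]), 'R': array([[ 0.49314448, -0.8699201 , -0.00689449],
       [-0.3737962 , -0.20472978, -0.9046337 ],
       [ 0.78554753,  0.44869225, -0.42613418]]), 't': array([-0.11779676,  0.24745226,  1.15850086])}
[ 0.14547628 -0.50421501  0.24185086] [[ 9.60831909e-01  2.77131798e-01 -9.37577709e-05]
 [ 2.77131757e-01 -9.60831436e-01  9.70290412e-04]
 [ 1.78812913e-04 -9.58269245e-04 -9.99999525e-01]] 0.08558125082613101 0.1
{'K': array([[373.56188227,   0.        , 280.31337082],
       [  0.        , 373.56188227, 216.33101307],
       [  0.        ,   0.        ,   1.        ]]), 'R': array([[ 0.27790303, -0.9606082 , -0.00134265],
       [-0.92416364, -0.26774048,  0.27246393],
       [-0.26209057, -0.07447772, -0.96216506]]), 't': array([-0.52292218, -0.03599129,  0.37900941])}
```

View pics/top0.png

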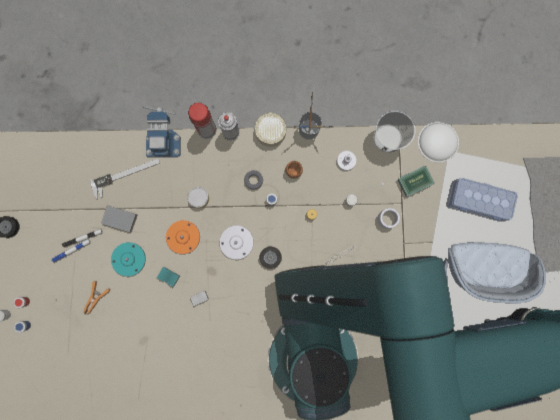

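View pics/scene0.png

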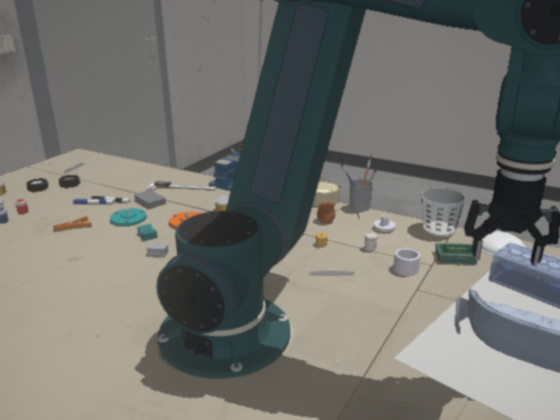

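The top view shows the silver base at (236,242), core (311,214), collar (389,217), cover (347,160), and dark rings at (253,180) and (270,258). I still need to tell which ring is the weight.

```bash
cat > h.py <<'E'
from rig import manip
import cv2,numpy as np
def ray(c,px,z):
    d=c["R"].T@np.linalg.inv(c["K"])@np.array([px[0],px[1],1.0]); o=-c["R"].T@c["t"]
    return o+d*(z-o[2])/d[2]
def proj(c,X):
    p=c["K"]@(c["R"]@np.asarray(X,float)+c["t"]); return p[:2]/p[2]
E
python3 - <<'E'
from h import *
c=manip.calibration("top")
for n,p,z in [("base",(236,242),.012),("core",(311,214),.03),("collar",(389,217),.046),("cover",(347,160),.03),("ringA",(253,180),.02),("ringB",(270,258),.02),("blue",(271,199),.04),("paint",(351,200),.04),("glazed",(294,170),.05),("tin",(416,181),.026),("putty",(198,199),.038)]:
    print(n,ray(c,p,z).round(3))
im=cv2.imread("pics/top0.png")[140:290,170:450]
cv2.imwrite("pics/crop0.png",cv2.resize(im,None,fx=2.8,fy=2.8,interpolation=cv2.INTER_CUBIC))
E
```

```text
base [0.375 0.236 0.012]
core [ 0.46  -0.009  0.03 ]
collar [ 0.445 -0.258  0.046]
cover [ 0.636 -0.131  0.03 ]
ringA [0.576 0.178 0.02 ]
ringB [0.321 0.126 0.02 ]
blue [0.51 0.12 0.04]
paint [ 0.502 -0.138  0.04 ]
glazed [0.602 0.044 0.05 ]
tin [ 0.563 -0.356  0.026]
putty [0.515 0.354 0.038]
```

View pics/crop0.png

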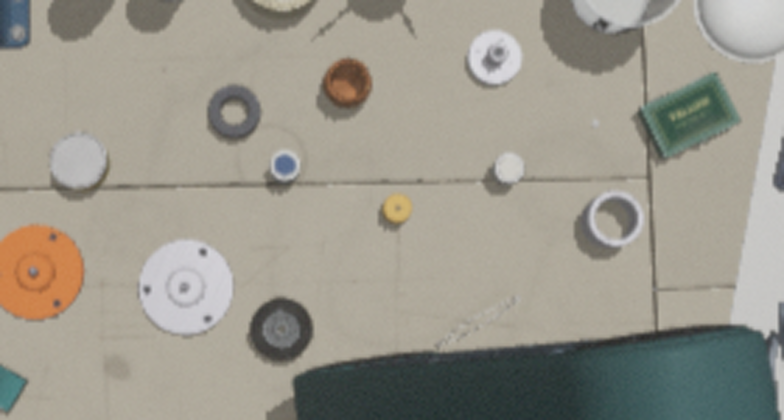

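The light grey open ring at (253,180) is the weight. (270,258) is a toy tyre with a hub. I'll move to the core and turn the yaw to about 91°, so the last joint stays mid-range.

move_arm(
  rows=[
    [21,33,0,5],
    [21,33,0,5],
    [21,33,0,5],
    [21,33,0,5],
    [21,33,0,5],
    [21,33,0,5],
    [21,33,0,5],
    [21,33,0,5],
    [21,33,0,5],
    [21,33,0,5],
    [21,33,-14,5],
    [21,33,-14,5],
    [21,33,-14,5],
    [21,33,-14,5],
    [21,33,-14,5],
    [0,0,0,0],
    [0,0,0,0],
    [0,0,0,0],
  ],
)

```text
time: 1.9
position: [0.4602, -0.01, 0.1725]
tool_rot: [[-0.018, 1.0, 0.0], [1.0, 0.018, -0.0], [-0.0, 0.0, -1.0]]
wrist_force: [0.9, 0.0, -0.1]
opening: 0.0854
grasp_force: 0.0
```

```bash
cat >> h.py <<'E'
def shot(name):
    s=manip.get_state(); c=manip.calibration("wrist"); im=manip.get_image("wrist")
    cv2.imwrite(f"pics/{name}.png",im); np.savez(f"pics/{name}.npz",**c)
    R=s["tool_rot"]; print("t",round(s["time"],2),"tcp",s["position"].round(4),"yaw",np.degrees(np.arctan2(R[1,0],R[0,0])).round(2),"F",np.round(s["wrist_force"],1),"open",round(s["opening"],4),"q",np.round(s["joint_pos"],0))
    print("tcp px",proj(c,s["position"]).round(0)); return im,c,s
E
python3 -c "
from h import *
shot('core1')"
```

```text
t 1.9 tcp [ 0.4602 -0.01    0.1725] yaw 91.02 F [ 0.9  0.  -0.1] open 0.0854 q [-11.  11. -20.  59.  -0.  78.]
tcp px [282. 298.]
```

View pics/core1.png

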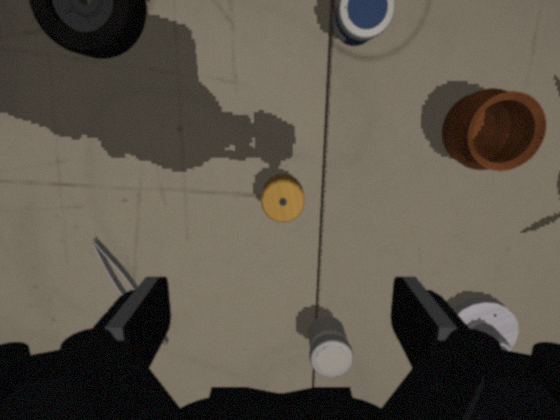

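The core is clear at (283,200), with nothing near it. I'll measure its brass blob and its apparent diameter.

```bash
cat >> h.py <<'E'
def top_of(im,c,mask,z,k=3):
    """min circle centre of the biggest blob of mask, cast on plane z"""
    m=cv2.morphologyEx(mask.astype(np.uint8)*255,cv2.MORPH_OPEN,np.ones((k,k)))
    cs=cv2.findContours(m,cv2.RETR_EXTERNAL,cv2.CHAIN_APPROX_NONE)[0]
    b=max(cs,key=cv2.contourArea); P=np.array([ray(c,p,z)[:2] for p in b[:,0]],np.float32)
    e=cv2.fitEllipse(P); return P,e
E
python3 - <<'E'
from h import *
im=cv2.imread('pics/core1.png'); c=dict(np.load('pics/core1.npz'))
print(im[190,283],im[185,283],im[181,283])
h=cv2.cvtColor(im,cv2.COLOR_BGR2HSV); 
m=(h[...,0]>12)&(h[...,0]<28)&(h[...,1]>120)&(h[...,2]>90); 
for v in(90,150,190):
    print(v,top_of(im,c,m&(h[...,2]>v),.03)[1])
print(ray(c,(282.5,202),.03))
E
```

```text
[ 63 124 160] [ 66 125 160] [ 52 100 131]
90 ((0.46131810545921326, -0.004707641899585724), (0.031923744827508926, 0.03213418647646904), 169.2959442138672)
150 ((0.46201154589653015, -0.005551108159124851), (0.027707716450095177, 0.028435874730348587), 106.26741790771484)Traceback (most recent call last):
  File "<stdin>", line 7, in <module>
  File "h.py", line 17, in top_of
    b=max(cs,key=cv2.contourArea); P=np.array([ray(c,p,z)[:2] for p in b[:,0]],np.float32)
ValueError: max() iterable argument is empty
```

move_arm(
  rows=[
    [1.3,4.5,-30,0],
    [0,0,-35,0],
    [0,0,-35,0],
    [0,0,-30,0],
    [0,0,-17,0],
    [0,0,-8,0],
    [0,0,0,0],
    [0,0,0,0],
  ],
)

```text
time: 2.75
position: [0.4623, -0.0054, 0.0182]
tool_rot: [[-0.018, 1.0, 0.001], [1.0, 0.018, -0.0], [-0.0, 0.001, -1.0]]
wrist_force: [0.3, 0.4, -0.1]
opening: 0.0854
grasp_force: 0.0
```

move_arm(
  rows=[
    [0,0,0,0],
    [0,0,0,0],
    [0,0,0,0],
    [0,0,0,0],
    [0,0,0,0],
    [0,0,0,0],
    [0,0,0,0],
    [0,0,0,0],
    [0,0,0,0],
    [0,0,0,0],
  ],
  gripper=1,
  force=30,
)

```text
time: 3.75
position: [0.4619, -0.005, 0.0177]
tool_rot: [[-0.019, 1.0, 0.001], [1.0, 0.019, -0.0], [-0.0, 0.001, -1.0]]
wrist_force: [-1.5, 0.0, 8.7]
opening: 0.033
grasp_force: 29.1
```

move_arm(
  rows=[
    [0,0,5,0],
    [0,0,20,0],
    [0,0,40,0],
    [-8,15,40,0],
    [-15,30,40,0],
    [-16,35,10,0],
    [-16,35,0,0],
    [-16,35,0,0],
    [-10,20,0,0],
    [-5,10,0,0],
    [0,0,0,0],
    [0,0,0,0],
    [0,0,0,0],
  ],
)

```text
time: 5.05
position: [0.3769, 0.173, 0.1706]
tool_rot: [[-0.018, 1.0, -0.0], [1.0, 0.018, -0.0], [-0.0, -0.0, -1.0]]
wrist_force: [-0.2, -0.0, -1.4]
opening: 0.0329
grasp_force: 30.4
```

```bash
python3 -c "
from h import *
shot('base1')"
```

```text
t 5.05 tcp [0.3769 0.173  0.1706] yaw 91.02 F [-0.2 -0.  -1.4] open 0.0329 q [ 13.   7. -25.  58.  -0. 102.]
tcp px [282. 298.]
```

View pics/base1.png

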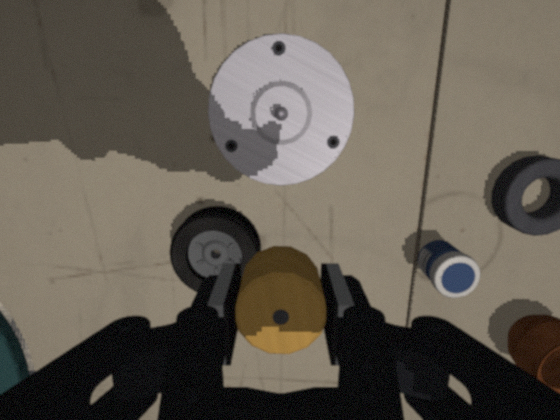

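The core is in hand with its top dot at (281,317). The base is clear, with screws at (279,48), (333,142) and (232,146) and the pin at about (281,113).

Run:
```python
from h import *
im=cv2.imread('pics/base1.png'); c=dict(np.load('pics/base1.npz'))
g=cv2.cvtColor(im,cv2.COLOR_BGR2GRAY)
S=[]
for x,y in[(279,48),(333,142),(232,146)]:
    w=g[y-10:y+11,x-10:x+11].astype(float); w=(w<w.min()+35); yy,xx=np.nonzero(w); S.append(ray(c,(x-10+xx.mean(),y-10+yy.mean()),.012)); 
S=np.array(S); print("screws",S.mean(0).round(4),np.linalg.norm(S-S.mean(0),axis=1).round(4))
m=(g>125); m[190:]=0; m[:,:200]=0;m[:,360:]=0
P,_=top_of(im,c,m,.012)
H=cv2.convexHull(P); print("plate fit",cv2.fitEllipse(H),cv2.minEnclosingCircle(P))
print("pin",ray(c,(280.5,113),.034).round(4)); print("core dot",ray(c,(281,317),.1829).round(4))
# brass top
h=cv2.cvtColor(im,cv2.COLOR_BGR2HSV); m=(h[...,0]>10)&(h[...,0]<30)&(h[...,1]>100)
yy,xx=np.nonzero(m); print(xx.min(),xx.max(),yy.min(),yy.max(), ray(c,(281,yy.max()),.1829))
```

```text
screws [0.3755 0.242  0.012 ] [0.0451 0.0452 0.0452]
plate fit ((0.37773948907852173, 0.23024308681488037), (0.13189315795898438, 0.18335960805416107), 175.07461547851562) ((0.37470492720603943, 0.2382158637046814), 0.0832890197634697)
pin [0.3753 0.242  0.034 ]
core dot [0.3766 0.1722 0.1829]
0 559 179 419 [0.37744777 0.12706166 0.1829    ]
```

move_arm(
  rows=[
    [-1.2,20,0,0],
    [0,30,-10,0],
    [0,15,-25,0],
    [0,4.5,-35,0],
    [0,0,-25,0],
    [0,0,-13,0],
    [0,0,-5,0],
    [0,0,0,0],
    [0,0,0,0],
    [0,0,-2,0],
    [0,0,-2,0],
    [0,0,-2,0],
    [0,0,0,0],
    [0,0,0,0],
  ],
)

```text
time: 6.5
position: [0.3752, 0.2433, 0.0516]
tool_rot: [[-0.019, 1.0, 0.0], [1.0, 0.019, -0.0], [-0.0, 0.0, -1.0]]
wrist_force: [0.6, -0.8, -1.5]
opening: 0.0326
grasp_force: 30.4
```

move_arm(
  rows=[
    [0,-0.7,-2,0],
    [0,0,-2,0],
    [0,0,-2,0],
    [0,0,-2,0],
    [0,0,-2,0],
    [0,0,-2,0],
    [0,0,-1,0],
    [0,0,0,0],
    [0,0,0,0],
  ],
)

```text
time: 7.4
position: [0.3752, 0.2426, 0.0386]
tool_rot: [[-0.019, 1.0, -0.0], [1.0, 0.019, -0.0], [-0.0, -0.0, -1.0]]
wrist_force: [-0.0, 0.9, -1.1]
opening: 0.0325
grasp_force: 30.4
```

move_arm(
  rows=[
    [0,0,-0.5,0],
    [0,0,-0.5,0],
    [0,0,-0.5,0],
    [0,0,0,0],
    [0,0,0,0],
  ],
)

```text
time: 7.9
position: [0.3753, 0.2426, 0.0377]
tool_rot: [[-0.019, 1.0, 0.001], [1.0, 0.019, 0.0], [0.0, 0.001, -1.0]]
wrist_force: [-4.3, -1.8, 14.1]
opening: 0.0328
grasp_force: 31.9
```

Contact came at exactly the seated height, so I'll release and rise, starting toward the collar.

move_arm(
  rows=[
    [0,0,0,0],
    [0,0,0,0],
    [0,0,0,0],
    [0,0,0,0],
    [0,0,0,0],
    [0,0,0,0],
    [0,0,0,0],
    [0,0,10,0],
    [0,0,30,0],
    [0,0,40,0],
    [0,0,40,0],
    [0,-20,13,0],
    [0,-30,0,0],
    [0,-19,0,0],
    [0,0,0,0],
    [0,0,0,0],
  ],
  gripper=-1,
)

```text
time: 9.5
position: [0.3753, 0.1735, 0.1707]
tool_rot: [[-0.018, 1.0, 0.001], [1.0, 0.018, 0.0], [0.0, 0.001, -1.0]]
wrist_force: [0.1, -0.1, 1.6]
opening: 0.0854
grasp_force: 0.0
```

Run:
```python
from h import *
im,c,s=shot('base2')
h=cv2.cvtColor(im,cv2.COLOR_BGR2HSV); m=(h[...,0]>12)&(h[...,0]<28)&(h[...,1]>120)&(h[...,2]>80)
print(top_of(im,c,m,.05)[1]); print(proj(c,(.3755,.242,.05)))
cv2.imwrite('pics/base2c.png',cv2.resize(im[30:250,150:420],None,fx=2,fy=2))
```

```text
t 9.5 tcp [0.3753 0.1735 0.1707] yaw 91.03 F [ 0.1 -0.1  1.6] open 0.0854 q [ 13.   6. -26.  58.   0. 102.]
tcp px [282. 298.]
((0.37464338541030884, 0.24262011051177979), (0.03073146380484104, 0.03177972882986069), 92.24577331542969)
[283.12663657 114.05970073]
```

View pics/base2c.png

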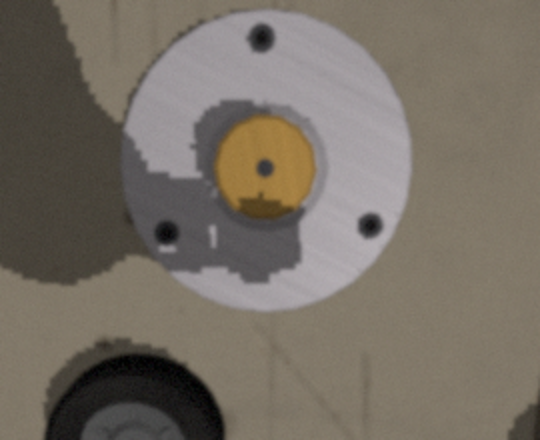

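The core is seated and central on the boss, with the dot at about (282,114). Next I'll go above the collar.

move_arm(
  rows=[
    [4,-25,0,0],
    [6,-36,0,0],
    [6,-36,0,0],
    [6,-36,0,0],
    [6,-36,0,0],
    [6,-36,0,0],
    [6,-36,0,0],
    [6,-36,0,0],
    [6,-36,0,0],
    [6,-36,0,0],
    [6,-36,0,0],
    [4,-31,0,0],
    [2,-15,0,0],
    [0,0,0,0],
    [0,0,0,0],
    [0,0,0,0],
  ],
)

```text
time: 11.15
position: [0.4452, -0.2561, 0.1702]
tool_rot: [[-0.02, 1.0, -0.0], [1.0, 0.02, 0.0], [0.0, -0.0, -1.0]]
wrist_force: [-1.4, 0.8, -0.0]
opening: 0.0855
grasp_force: 0.0
```

```bash
python3 -c "
from h import *
shot('col1')"
```

```text
t 11.15 tcp [ 0.4452 -0.2561  0.1702] yaw 91.16 F [-1.4  0.8 -0. ] open 0.0855 q [-39.  16. -13.  61.   0.  50.]
tcp px [282. 298.]
```

View pics/col1.png

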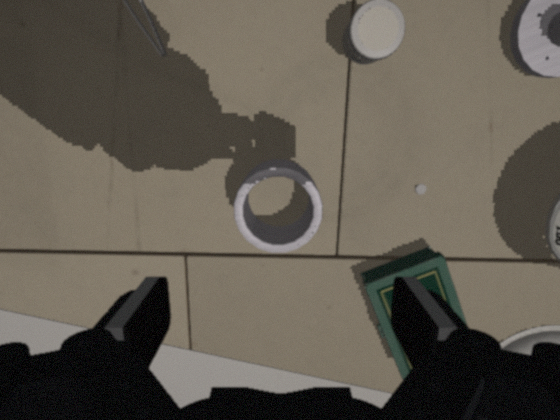

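The collar's top face spans roughly x 235–322 and y 168–252, and the green tin clears the finger line.

```bash
cat >> h.py <<'E'
def circ(P,n=40):
    P=np.asarray(P,float)
    for _ in range(n):
        A=np.c_[2*P,np.ones(len(P))]; x=np.linalg.lstsq(A,(P**2).sum(1),rcond=None)[0]
        r=np.sqrt(x[2]+x[:2]@x[:2]); e=np.abs(np.linalg.norm(P-x[:2],axis=1)-r)
        k=e<max(.001,np.percentile(e,85))
        if k.all(): break
        P=P[k]
    return x[:2],r,len(P)
E
python3 - <<'E'
from h import *
im=cv2.imread('pics/col1.png'); c=dict(np.load('pics/col1.npz'))
g=cv2.cvtColor(im,cv2.COLOR_BGR2HSV)
m=(g[...,2]>125)&(g[...,1]<40); r=np.zeros_like(m); r[150:265,220:340]=1
P,e=top_of(im,c,m&r,.046); print(circ(cv2.convexHull(P.astype(np.float32))[:,0]), e)
t=[ray(c,p,.046)[:2] for p in[(235,210),(322,210),(278,252.5)]]; print(circ(t))
E
```

```text
(array([ 0.44305691, -0.25457681]), np.float64(0.03164607170718041), 36) ((0.4431365132331848, -0.2553102374076843), (0.05646831914782524, 0.05950463190674782), 102.80296325683594)
(array([ 0.44343323, -0.2545944 ]), np.float64(0.030877125253953818), 3)
```

move_arm(
  rows=[
    [-2,1.5,-25,0],
    [0,0,-35,0],
    [0,0,-35,0],
    [0,0,-25,0],
    [0,0,-15,0],
    [0,0,-5,0],
    [0,0,0,0],
    [0,0,0,0],
  ],
)

```text
time: 12.0
position: [0.4437, -0.2559, 0.031]
tool_rot: [[-0.019, 1.0, 0.001], [1.0, 0.019, -0.001], [-0.001, 0.001, -1.0]]
wrist_force: [0.5, -0.6, 0.3]
opening: 0.0852
grasp_force: 0.0
```

move_arm(
  rows=[
    [0,0,0,0],
    [0,0,0,0],
    [0,0,0,0],
    [0,0,0,0],
    [0,0,0,0],
    [0,0,0,0],
    [0,0,0,0],
  ],
  gripper=1,
  force=30,
)

```text
time: 12.7
position: [0.4436, -0.2562, 0.0312]
tool_rot: [[-0.019, 1.0, 0.001], [1.0, 0.019, -0.001], [-0.001, 0.001, -1.0]]
wrist_force: [-2.5, 2.5, 11.9]
opening: 0.0635
grasp_force: 30.0
```

move_arm(
  rows=[
    [0,0,5,0],
    [0,0,20,0],
    [0,0,35,0],
    [-2,12,40,0],
    [-4,24,30,0],
    [-6,36,10,0],
    [-6,38,0,0],
    [-6,38,0,0],
    [-6,38,0,0],
    [-6,38,0,0],
    [-6,38,0,0],
    [-6,38,0,0],
    [-6,38,0,0],
    [-6,38,0,0],
    [-4,26,0,0],
    [-3,18,0,0],
    [-1,8,0,0],
    [0,0,0,0],
    [0,0,0,0],
    [0,0,0,0],
  ],
)

```text
time: 14.7
position: [0.3754, 0.1713, 0.1701]
tool_rot: [[-0.018, 1.0, -0.0], [1.0, 0.018, -0.0], [-0.0, -0.0, -1.0]]
wrist_force: [0.7, 0.0, -1.9]
opening: 0.0632
grasp_force: 34.0
```

Run:
```python
from h import *
shot('col2')
```

```text
t 14.7 tcp [0.3754 0.1713 0.1701] yaw 91.03 F [ 0.7  0.  -1.9] open 0.0632 q [ 13.   6. -26.  58.  -0. 102.]
tcp px [282. 298.]
```

View pics/col2.png

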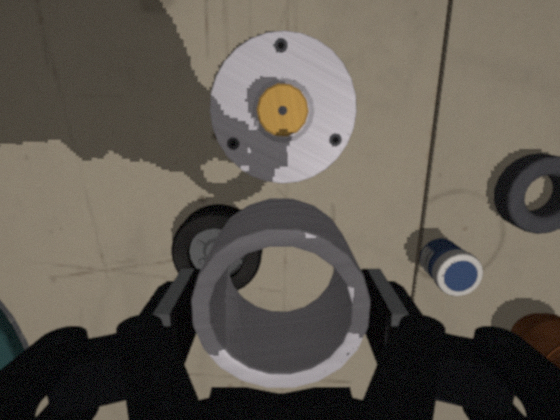

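The collar in hand has its top rim spanning x 193–369, with the inner edge from y≈245 to 371 and the outer bottom at y≈388. The core sits at (283,110) on the base.

Run:
```python
from h import *
im=cv2.imread('pics/col2.png'); c=dict(np.load('pics/col2.npz'))
g=cv2.cvtColor(im,cv2.COLOR_BGR2GRAY)
print(g[225:260:1,282].tolist()); print(g[360:396,282].tolist()); print(g[300,185:225].tolist()); print(g[300,340:378].tolist())
z=.1849
for n,p in [("in top",(282,245)),("in bot",(282,371)),("out top",(282,229)),("out bot",(282,388)),("outL",(193,305)),("outR",(369,305))]: print(n,ray(c,p,z).round(4))
print("core",ray(c,(283,110.5),.05))
```

```text
[68, 66, 69, 74, 81, 92, 101, 100, 97, 100, 101, 100, 97, 97, 96, 92, 91, 90, 94, 91, 89, 105, 125, 132, 131, 134, 135, 133, 133, 131, 130, 132, 131, 133, 133]
[70, 65, 67, 68, 68, 70, 67, 70, 67, 70, 71, 76, 84, 101, 134, 156, 160, 160, 161, 158, 156, 157, 161, 161, 156, 156, 150, 140, 132, 121, 123, 120, 106, 69, 35, 10]
[15, 5, 2, 7, 0, 28, 60, 79, 90, 95, 92, 91, 93, 91, 93, 94, 91, 91, 92, 92, 93, 95, 94, 86, 83, 71, 62, 60, 60, 61, 61, 59, 61, 63, 63, 62, 61, 61, 64, 69]
[60, 63, 62, 63, 61, 63, 62, 57, 57, 60, 77, 100, 118, 100, 86, 87, 90, 90, 87, 90, 87, 91, 90, 88, 91, 90, 89, 89, 85, 72, 47, 27, 16, 9, 6, 6, 3, 2]
in top [0.3749 0.199  0.1849]
in bot [0.3758 0.1495 0.1849]
out top [0.3747 0.2046 0.1849]
out bot [0.376  0.142  0.1849]
outL [0.3442 0.1761 0.1849]
outR [0.4057 0.1772 0.1849]
core [0.37540279 0.2419765  0.05      ]
```

move_arm(
  rows=[
    [0.3,25,0,0],
    [0,27,-10,0],
    [0,13,-20,0],
    [0,4,-25,0],
    [0,0,-15,0],
    [0,0,-10,0],
    [0,0,0,0],
    [0,0,0,0],
    [0,0,-10,0],
    [0,0,-10,0],
    [0,0,-10,0],
    [0,0,-4,0],
    [0,0,0,0],
    [0,0,0,0],
  ],
)

```text
time: 16.15
position: [0.3755, 0.2411, 0.0561]
tool_rot: [[-0.019, 1.0, -0.0], [1.0, 0.019, -0.0], [-0.0, -0.0, -1.0]]
wrist_force: [0.1, 0.3, -1.1]
opening: 0.0633
grasp_force: 34.0
```

move_arm(
  rows=[
    [0,-0.8,-2,0],
    [0,0,-2,0],
    [0,0,-1.5,0],
    [0,0,-1.5,0],
    [0,0,-1.5,0],
    [0,0,-1.5,0],
    [0,0,0,0],
    [0,0,0,0],
  ],
)

```text
time: 16.95
position: [0.3755, 0.2403, 0.0461]
tool_rot: [[-0.019, 1.0, -0.0], [1.0, 0.019, -0.0], [-0.0, -0.0, -1.0]]
wrist_force: [0.1, -0.6, -1.4]
opening: 0.0634
grasp_force: 34.0
```

Past the boss bevel with no contact, so I'll lower it the last 3 mm.

move_arm(
  rows=[
    [0,0,-1,0],
    [0,0,-1,0],
    [0,0,-0.7,0],
    [0,0,-0.5,0],
    [0,0,0,0],
    [0,0,0,0],
  ],
)

```text
time: 17.55
position: [0.3755, 0.2403, 0.0433]
tool_rot: [[-0.019, 1.0, 0.0], [1.0, 0.019, 0.0], [0.0, 0.0, -1.0]]
wrist_force: [-3.3, -0.7, 9.5]
opening: 0.0636
grasp_force: 34.9
```

Seated with contact at the expected height, so I'll release, rise and step back to look.

move_arm(
  rows=[
    [0,0,0,0],
    [0,0,0,0],
    [0,0,0,0],
    [0,0,0,0],
    [0,0,0,0],
    [0,0,0,0],
    [0,0,10,0],
    [0,0,30,0],
    [0,0,40,0],
    [0,-15,40,0],
    [0,-25,8,0],
    [0,-15,0,0],
    [0,0,0,0],
    [0,0,0,0],
  ],
  gripper=-1,
)

```text
time: 18.95
position: [0.3755, 0.1854, 0.1712]
tool_rot: [[-0.018, 1.0, 0.0], [1.0, 0.018, 0.0], [0.0, 0.0, -1.0]]
wrist_force: [0.9, 0.3, -0.0]
opening: 0.0857
grasp_force: 0.0
```

Run:
```python
from h import *
im,c,s=shot('col3')
cv2.imwrite('pics/col3c.png',cv2.resize(im[30:280,130:430],None,fx=2,fy=2))
print("exp top centre px",proj(c,(.3755,.242,.058)), [proj(c,(.3755+dx,.242+dy,.058)).round(0) for dx,dy in((.032,0),(-.032,0),(0,.032),(0,-.032))])
```

```text
t 18.95 tcp [0.3755 0.1854 0.1712] yaw 91.04 F [ 0.9  0.3 -0. ] open 0.0857 q [ 15.   7. -25.  58.   0. 104.]
tcp px [282. 298.]
exp top centre px [282.58754978 133.38956277] [array([332., 134.]), array([233., 132.]), array([284.,  80.]), array([282., 183.])]
```

View pics/col3c.png

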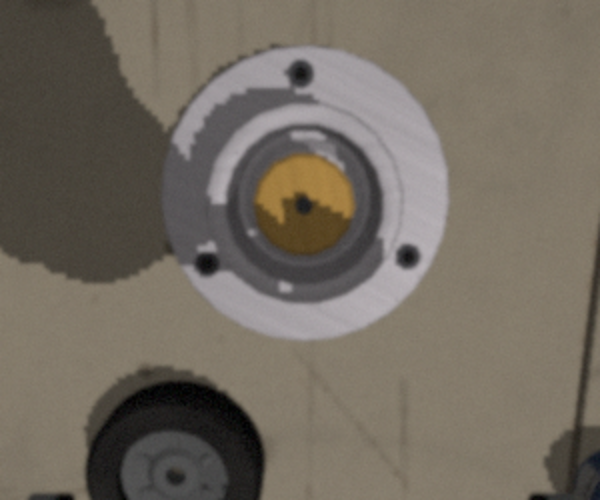

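The collar is seated round the core and centred. Its rim runs from px 234 to 331, matching the expected position. Next is the cover.

move_arm(
  rows=[
    [14,-16,0,0],
    [24,-29,0,0],
    [24,-29,0,0],
    [24,-29,0,0],
    [24,-29,0,0],
    [24,-29,0,0],
    [24,-29,0,0],
    [24,-29,0,0],
    [24,-29,0,0],
    [24,-29,0,0],
    [20,-25,0,0],
    [10,-14,0,0],
    [0,0,0,0],
    [0,0,0,0],
    [0,0,0,0],
  ],
)

```text
time: 20.5
position: [0.6351, -0.1294, 0.1708]
tool_rot: [[-0.02, 1.0, -0.0], [1.0, 0.02, 0.0], [0.0, -0.0, -1.0]]
wrist_force: [-0.4, 0.6, 0.6]
opening: 0.0856
grasp_force: 0.0
```

```bash
python3 -c "
from h import *
shot('cov1')"
```

```text
t 20.5 tcp [ 0.6351 -0.1294  0.1708] yaw 91.15 F [-0.4  0.6  0.6] open 0.0856 q [-19.  29.   8.  69.   0.  70.]
tcp px [282. 298.]
```

View pics/cov1.png

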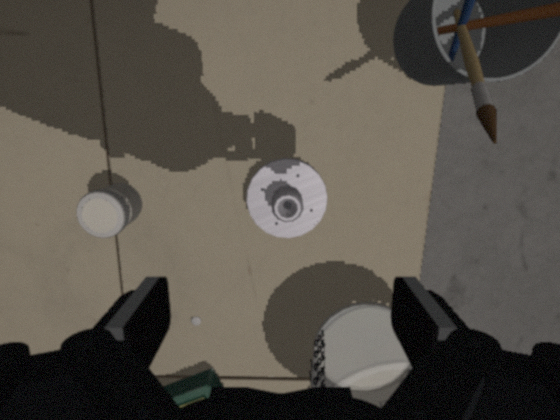

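The cover disc is centred at about (287,199), with the spout tip at (288,206). I'll check clearance to the tall perforated bucket and pencil holder.

Run:
```python
from h import *
im=cv2.imread('pics/cov1.png'); c=dict(np.load('pics/cov1.npz'))
for p,z in[((287,198.5),.016),((288,206),.042)]: print(ray(c,p,z).round(4))
h=cv2.cvtColor(im,cv2.COLOR_BGR2HSV); m=(h[...,2]>150)&(h[...,1]<30); r=np.zeros_like(m); r[150:250,235:340]=1
P,_=top_of(im,c,m&r,.016); print(circ(cv2.convexHull(P)[:,0]))
t=manip.calibration("top")
for z in(.06,.1,.14): print(z,[ray(t,p,z).round(3) for p in((377,135),(395,149),(301,120),(395,113),(413,130))])
print("bucket base edge",ray(c,(318,340),0),ray(c,(340,308),0.1))
```

```text
[ 0.6398 -0.1253  0.016 ]
[ 0.6401 -0.1248  0.042 ]
(array([ 0.63973064, -0.12632594]), np.float64(0.031104442746915022), 43)
0.06 [array([ 0.71 , -0.227,  0.06 ]), array([ 0.663, -0.283,  0.06 ]), array([0.764, 0.018, 0.06 ]), array([ 0.782, -0.288,  0.06 ]), array([ 0.725, -0.344,  0.06 ])]
0.1 [array([ 0.7  , -0.218,  0.1  ]), array([ 0.654, -0.273,  0.1  ]), array([0.752, 0.021, 0.1  ]), array([ 0.77 , -0.278,  0.1  ]), array([ 0.714, -0.332,  0.1  ])]
0.14 [array([ 0.689, -0.209,  0.14 ]), array([ 0.645, -0.262,  0.14 ]), array([0.74 , 0.024, 0.14 ]), array([ 0.758, -0.267,  0.14 ]), array([ 0.703, -0.32 ,  0.14 ])]
bucket base edge [ 0.67251342 -0.26329037  0.        ] [ 0.67171438 -0.17318087  0.1       ]
```

The cover is at (0.640, −0.126) and clearance to the bucket is adequate. I'll descend to grip the spout.

move_arm(
  rows=[
    [4.8,3.6,-25,0],
    [0,0,-35,0],
    [0,0,-35,0],
    [0,0,-25,0],
    [0,0,-13,0],
    [0,0,-5,0],
    [0,0,0,0],
    [0,0,0,0],
  ],
)

```text
time: 21.35
position: [0.641, -0.1272, 0.0342]
tool_rot: [[-0.019, 1.0, 0.002], [1.0, 0.019, -0.001], [-0.001, 0.002, -1.0]]
wrist_force: [0.3, 0.8, 0.6]
opening: 0.0853
grasp_force: 0.0
```

move_arm(
  rows=[
    [0,0,0,0],
    [0,0,0,0],
    [0,0,0,0],
    [0,0,0,0],
    [0,0,0,0],
    [0,0,0,0],
    [0,0,0,0],
    [0,0,0,0],
    [0,0,0,0],
    [0,0,0,0],
  ],
  gripper=1,
  force=35,
)

```text
time: 22.35
position: [0.6404, -0.1272, 0.0332]
tool_rot: [[-0.019, 1.0, 0.0], [1.0, 0.019, -0.0], [-0.0, 0.0, -1.0]]
wrist_force: [-1.7, 0.4, 5.2]
opening: 0.0225
grasp_force: 34.4
```

move_arm(
  rows=[
    [0,0,4,0],
    [0,0,20,0],
    [0,0,40,0],
    [-10,10,40,0],
    [-20,24,33,0],
    [-28,32,0,0],
    [-28,32,0,0],
    [-28,32,0,0],
    [-28,32,0,0],
    [-28,32,0,0],
    [-28,32,0,0],
    [-28,32,0,0],
    [-22,24,0,0],
    [-12,13,0,0],
    [-5,4,0,0],
    [0,0,0,0],
    [0,0,0,0],
    [0,0,0,0],
  ],
)

```text
time: 24.15
position: [0.376, 0.1713, 0.1699]
tool_rot: [[-0.018, 1.0, 0.0], [1.0, 0.018, -0.0], [-0.0, 0.0, -1.0]]
wrist_force: [-0.0, 0.1, -1.9]
opening: 0.0222
grasp_force: 34.7
```

Run:
```python
from h import *
shot('cov2')
```

```text
t 24.15 tcp [0.376  0.1713 0.1699] yaw 91.03 F [-0.   0.1 -1.9] open 0.0222 q [ 13.   6. -26.  58.  -0. 102.]
tcp px [282. 298.]
```

View pics/cov2.png

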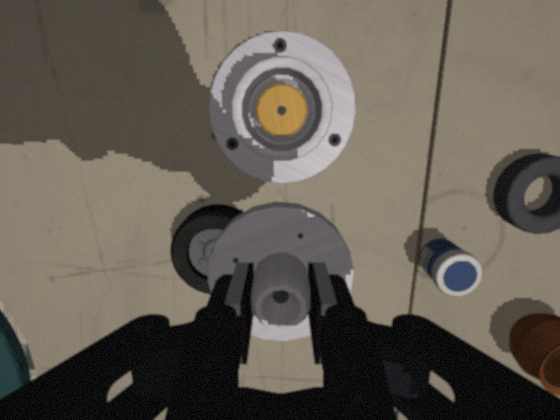

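The cover is in hand and level. The disc edges are at x 208–353 with the bottom at y≈341, and the spout tip is around (281,300). The collar is centred at about (281,110).

Run:
```python
from h import *
im=cv2.imread('pics/cov2.png'); c=dict(np.load('pics/cov2.npz'))
g=cv2.cvtColor(im,cv2.COLOR_BGR2GRAY).astype(int)
print(g[198:216,280].tolist()); print(g[330:348,280].tolist()); 
z=.1527
a=ray(c,(280,341),z); print("disc bottom->centre y",a[1]+.032, a)
print("L,R",ray(c,(208.5,265),z),ray(c,(353,265),z)); print("top edge",ray(c,(280,204),z),ray(c,(280,204),z-.01))
print("spout",ray(c,(281,299),.1787),"hole")
r=np.zeros(g.shape,bool); r[285:310,270:293]=1; yy,xx=np.nonzero(r&(g<55)); print(xx.mean(),yy.mean(),len(xx),ray(c,(xx.mean(),yy.mean()),.1787))
print("core",ray(c,(281.5,110.5),.05))
```

```text
[142, 140, 139, 122, 98, 72, 75, 69, 84, 93, 100, 102, 99, 102, 97, 98, 102, 97]
[176, 174, 176, 175, 172, 174, 172, 170, 173, 168, 157, 145, 133, 133, 132, 134, 131, 137]
disc bottom->centre y 0.17245648678945327 [0.3758798  0.14045649 0.1527    ]
L,R [0.34440535 0.17748181 0.1527    ] [0.40662584 0.17861232 0.1527    ]
top edge [0.37468321 0.20509297 0.1527    ] [0.3747345  0.20260524 0.1427    ]
spout [0.37557678 0.17582815 0.1787    ] hole
280.3157894736842 296.20394736842104 152 [0.37530566 0.17695408 0.1787    ]
core [0.37502663 0.24198458 0.05      ]
```

move_arm(
  rows=[
    [0,25,0,0],
    [0,26,0,0],
    [0,13,-15,0],
    [0,5,-25,0],
    [0,0,-20,0],
    [0,0,-10,0],
    [0,0,-5,0],
    [0,0,0,0],
    [0,0,0,0],
    [0,0,0,0],
  ],
)

```text
time: 25.2
position: [0.3758, 0.241, 0.0956]
tool_rot: [[-0.019, 1.0, 0.001], [1.0, 0.019, 0.0], [0.0, 0.001, -1.0]]
wrist_force: [0.0, -0.7, -1.3]
opening: 0.0224
grasp_force: 34.7
```

move_arm(
  rows=[
    [0,-0.4,-1.5,0],
    [0,0,-1.5,0],
    [0,0,-1.5,0],
    [0,0,-1.5,0],
    [0,0,-1.5,0],
    [0,0,0,0],
    [0,0,0,0],
  ],
)

```text
time: 25.9
position: [0.3753, 0.2405, 0.0874]
tool_rot: [[-0.019, 1.0, -0.0], [1.0, 0.019, -0.0], [-0.0, -0.0, -1.0]]
wrist_force: [-0.5, -0.3, -1.9]
opening: 0.0222
grasp_force: 34.7
```

The spigot is in the bore with no contact, so I'll finish the descent.

move_arm(
  rows=[
    [0,0,-1,0],
    [0,0,-0.7,0],
    [0,0,-0.5,0],
    [0,0,-0.5,0],
    [0,0,0,0],
    [0,0,0,0],
  ],
)

```text
time: 26.5
position: [0.3753, 0.2405, 0.0851]
tool_rot: [[-0.019, 1.0, 0.0], [1.0, 0.019, 0.0], [0.0, 0.0, -1.0]]
wrist_force: [-3.7, -0.9, 9.9]
opening: 0.0224
grasp_force: 35.7
```

move_arm(
  rows=[
    [0,0,0,0],
    [0,0,0,0],
    [0,0,0,0],
    [0,0,0,0],
    [0,0,0,0],
    [0,0,0,0],
    [0,0,0,0],
    [0,0,0,0],
    [0,0,10,0],
    [0,0,30,0],
    [0,-10,40,0],
    [0,-25,25,0],
    [0,-20,0,0],
    [0,0,0,0],
    [0,0,0,0],
    [0,0,0,0],
  ],
  gripper=-1,
)

```text
time: 28.1
position: [0.3752, 0.1859, 0.1897]
tool_rot: [[-0.019, 1.0, -0.0], [1.0, 0.019, 0.0], [0.0, -0.0, -1.0]]
wrist_force: [-0.4, 0.3, -0.5]
opening: 0.0855
grasp_force: 0.0
```

Run:
```python
from h import *
im,c,s=shot('cov3')
cv2.imwrite('pics/cov3c.png',cv2.resize(im[20:270,130:430],None,fx=2,fy=2))
print("exp disc",[proj(c,(.3755+dx,.242+dy,.068)).round(0) for dx,dy in((0,0),(.032,0),(-.032,0),(0,.032),(0,-.032))], "spout",proj(c,(.3755,.242,.094)))
```

```text
t 28.1 tcp [0.3752 0.1859 0.1897] yaw 91.1 F [-0.4  0.3 -0.5] open 0.0855 q [ 15.   6. -23.  61.   0. 104.]
tcp px [282. 298.]
exp disc [array([283., 133.]), array([331., 134.]), array([235., 132.]), array([284.,  82.]), array([282., 181.])] spout [283.48342755 135.88179403]
```

View pics/cov3c.png

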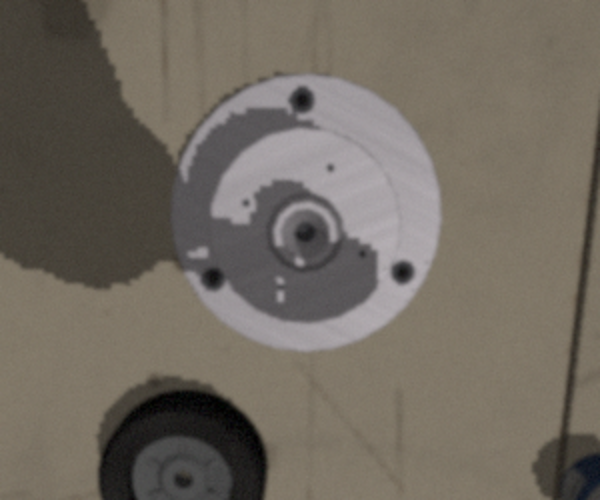

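The cover is seated and centred: disc 235–331, spout tip (283,136), both as expected. Now to the weight.

move_arm(
  rows=[
    [20,-1,0,0],
    [35,-1,0,0],
    [40,-2,-5,0],
    [40,-2,-5,0],
    [35,-1,-5,0],
    [20,-1,-5,0],
    [11,0,0,0],
    [0,0,0,0],
    [0,0,0,0],
    [0,0,0,0],
  ],
)

```text
time: 29.15
position: [0.5754, 0.1778, 0.1702]
tool_rot: [[-0.02, 1.0, 0.0], [1.0, 0.02, 0.0], [0.0, 0.0, -1.0]]
wrist_force: [0.5, 0.4, 0.7]
opening: 0.0852
grasp_force: 0.0
```

Run:
```python
from h import *
im,c,s=shot('w1')
g=cv2.cvtColor(im,cv2.COLOR_BGR2GRAY)
r=np.zeros(g.shape,bool); p=proj(c,(.576,.178,.022)).astype(int); r[p[1]-65:p[1]+65,p[0]-65:p[0]+65]=1; print(p)
for t in(60,75,90):
    P,e=top_of(im,c,(g<t)&r,.022,5); print(t,circ(P),e)
```

```text
t 29.15 tcp [0.5754 0.1778 0.1702] yaw 91.12 F [0.5 0.4 0.7] open 0.0852 q [ 9. 24. -0. 66.  0. 98.]
tcp px [282. 298.]
[281 205]
60 (array([0.57574765, 0.21025743]), np.float64(0.010541460660834775), 32) ((0.5760948657989502, 0.20792457461357117), (0.014417750760912895, 0.031785186380147934), 98.82007598876953)
75 (array([0.57870808, 0.1845866 ]), np.float64(0.031051194317671692), 163) ((0.5789033770561218, 0.18513450026512146), (0.060019686818122864, 0.0642777755856514), 27.044025421142578)
90 (array([0.57253577, 0.18901843]), np.float64(0.039012073876842676), 81) ((0.5725163817405701, 0.19210517406463623), (0.06025166064500809, 0.09243901073932648), 46.08321762084961)
```

View pics/w1.png

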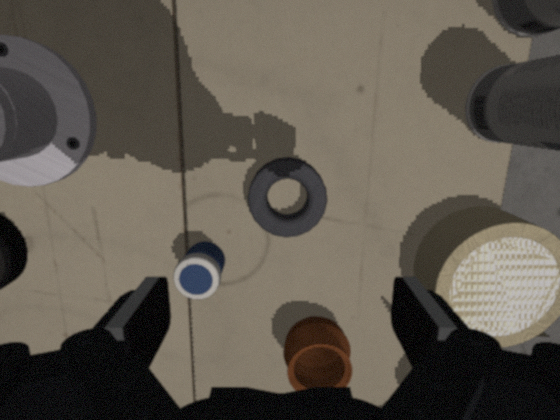

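The weight's outer edge spans x 248–327 with its bottom at y≈237. The blue pot at (199,275) and the glazed pot at (318,355) are clear of the finger line.

Run:
```python
from h import *
im=cv2.imread('pics/w1.png'); c=dict(np.load('pics/w1.npz'))
g=cv2.cvtColor(im,cv2.COLOR_BGR2GRAY).astype(int)
print(g[205,240:256].tolist(),g[205,318:336].tolist(),g[228:246,288].tolist(),g[205:225,288].tolist())
L,R=ray(c,(248,205),.018),ray(c,(327,205),.018); B=ray(c,(288,237),.018)
print((L+R)/2,R[0]-L[0],B[1]+.031)
```

```text
[128, 124, 125, 124, 125, 121, 109, 86, 65, 50, 53, 56, 59, 59, 63, 66] [67, 61, 62, 61, 68, 63, 63, 70, 100, 120, 126, 124, 125, 126, 124, 125, 124, 125] [65, 61, 64, 65, 63, 66, 64, 60, 76, 98, 119, 127, 127, 124, 126, 129, 128, 125] [112, 94, 84, 74, 71, 68, 72, 71, 58, 44, 30, 30, 24, 31, 28, 39, 49, 51, 61, 63]
[0.58066069 0.17730792 0.018     ] 0.061912654894014874 0.18183323346126726
```

move_arm(
  rows=[
    [4.6,5,-30,0],
    [0,0,-35,0],
    [0,0,-35,0],
    [0,0,-30,0],
    [0,0,-15,0],
    [0,0,-7,0],
    [0,0,-3,0],
    [0,0,0,0],
    [0,0,0,0],
    [0,0,0,0],
  ],
)

```text
time: 30.2
position: [0.5813, 0.1826, 0.0155]
tool_rot: [[-0.019, 1.0, 0.001], [1.0, 0.019, 0.0], [0.0, 0.001, -1.0]]
wrist_force: [0.4, -0.2, 0.3]
opening: 0.0853
grasp_force: 0.0
```

move_arm(
  rows=[
    [0,0,0,0],
    [0,0,0,0],
    [0,0,0,0],
    [0,0,0,0],
    [0,0,0,0],
    [0,0,0,0],
    [0,0,0,0],
  ],
  gripper=1,
  force=50,
)

```text
time: 30.9
position: [0.581, 0.1825, 0.0156]
tool_rot: [[-0.019, 1.0, 0.001], [1.0, 0.019, 0.0], [0.0, 0.001, -1.0]]
wrist_force: [-3.1, -1.0, 12.3]
opening: 0.0574
grasp_force: 50.8
```

The opening of 57 mm is narrower than the 62 mm ring, so I'll look before lifting.

Run:
```python
from h import *
im,c,s=shot('w2')
cv2.imwrite('pics/w2c.png',cv2.resize(im[150:420,130:430],None,fx=2,fy=2)[:,:])
print([proj(c,(.581+dx,.1825+dy,.022)).round(0) for dx,dy in((0,0),(.031,0),(-.031,0),(0,.031),(0,-.031))])
```

```text
t 30.9 tcp [0.581  0.1825 0.0156] yaw 91.1 F [-3.1 -1.  12.3] open 0.0574 q [ 10.  32. -13.  45.  -0.  99.]
tcp px [282. 298.]
[array([282., 307.]), array([364., 308.]), array([199., 305.]), array([284., 228.]), array([280., 377.])]
```

View pics/w2c.png

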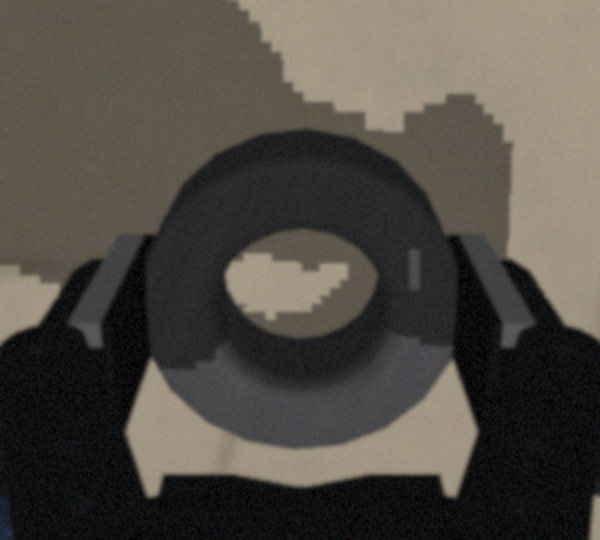

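The ring is centred between the pads, with edges at crop x 147 and 457 and the bottom at 447. I'll test-lift a little and check that the grip holds.

move_arm(
  rows=[
    [0,0,2,0],
    [0,0,4,0],
    [0,0,4,0],
    [0,0,0,0],
    [0,0,0,0],
    [0,0,0,0],
    [0,0,0,0],
    [0,0,0,0],
  ],
)

```text
time: 31.75
position: [0.5809, 0.1825, 0.0246]
tool_rot: [[-0.019, 1.0, -0.0], [1.0, 0.019, -0.0], [-0.0, -0.0, -1.0]]
wrist_force: [-0.6, -0.4, -3.2]
opening: 0.0571
grasp_force: 53.8
```

Run:
```python
from h import *
import h
a=cv2.imread('pics/w2.png'); im,c,s=shot('w3')
ga,gb=[cv2.cvtColor(x,cv2.COLOR_BGR2GRAY).astype(int) for x in(a,im)]
print(ga[355:385,280].tolist()); print(gb[355:385,280].tolist()); print(ga[255:275,280].tolist());print(gb[255:275,280].tolist()); print(s["wrist_torque"])
```

```text
t 31.75 tcp [0.5809 0.1825 0.0246] yaw 91.09 F [-0.6 -0.4 -3.2] open 0.0571 q [ 10.  31. -12.  46.  -0.  99.]
tcp px [282. 298.]
[74, 70, 71, 72, 76, 71, 71, 69, 74, 75, 71, 74, 72, 73, 69, 73, 76, 73, 91, 117, 144, 149, 147, 151, 148, 147, 148, 149, 148, 150]
[72, 76, 77, 76, 71, 75, 74, 75, 72, 72, 72, 76, 74, 70, 74, 72, 73, 70, 89, 117, 144, 147, 152, 150, 147, 151, 145, 150, 151, 150]
[41, 37, 43, 43, 40, 39, 41, 42, 40, 63, 83, 86, 86, 92, 88, 92, 87, 88, 90, 90]
[40, 42, 45, 40, 40, 38, 41, 39, 46, 64, 83, 86, 92, 89, 92, 94, 95, 118, 147, 154]
[0.0046983  0.01357168 0.02595577]
```

The ring moved with the fingers with no slip, and the wrist force shows its 3.5 N weight. I'll carry it above the spout.

move_arm(
  rows=[
    [0,0,15,0],
    [0,0,30,0],
    [0,0,40,0],
    [-10,3,40,0],
    [-25,8,20,0],
    [-35,10,0,0],
    [-38,10,0,0],
    [-38,10,0,0],
    [-30,9,0,0],
    [-18,5,0,0],
    [-9,3,0,0],
    [-2,1,0,0],
    [0,0,0,0],
    [0,0,0,0],
    [0,0,0,0],
    [0,0,0,0],
  ],
)

```text
time: 33.4
position: [0.3764, 0.2413, 0.1695]
tool_rot: [[-0.018, 1.0, -0.0], [1.0, 0.018, -0.0], [-0.0, -0.0, -1.0]]
wrist_force: [-0.7, 0.2, -2.7]
opening: 0.0569
grasp_force: 54.6
```

Run:
```python
from h import *
im,c,s=shot('w4')
g=cv2.cvtColor(im,cv2.COLOR_BGR2GRAY).astype(int)
print(g[366:382,280].tolist(),g[240:300:3,280].tolist(), proj(c,(.3755,.242,.094)))
```

```text
t 33.4 tcp [0.3764 0.2413 0.1695] yaw 91.05 F [-0.7  0.2 -2.7] open 0.0569 q [ 22.  10. -22.  59.  -0. 111.]
tcp px [282. 298.]
[62, 69, 67, 67, 63, 63, 66, 79, 107, 125, 134, 135, 131, 134, 135, 133] [31, 36, 36, 33, 34, 37, 31, 28, 126, 174, 139, 137, 143, 142, 137, 138, 144, 139, 139, 141] [279.63152868 234.77989559]
```

move_arm(
  rows=[
    [-0.6,0,-15,0],
    [0,0,-20,0],
    [0,0,-15,0],
    [0,0,-6,0],
    [0,0,0,0],
    [0,0,0,0],
    [0,0,0,0],
  ],
)

```text
time: 34.15
position: [0.3758, 0.2417, 0.1144]
tool_rot: [[-0.019, 1.0, 0.001], [1.0, 0.019, 0.0], [0.0, 0.001, -1.0]]
wrist_force: [0.1, 0.5, -2.9]
opening: 0.0577
grasp_force: 54.5
```

move_arm(
  rows=[
    [0,0,-2,0],
    [0,0,-2,0],
    [0,0,-2,0],
    [0,0,-2,0],
    [0,0,-2,0],
    [0,0,0,0],
    [0,0,0,0],
  ],
)

```text
time: 34.85
position: [0.3753, 0.2415, 0.1037]
tool_rot: [[-0.019, 1.0, -0.0], [1.0, 0.019, -0.0], [-0.0, -0.0, -1.0]]
wrist_force: [0.5, 0.1, -3.2]
opening: 0.0573
grasp_force: 54.6
```

Over the spout with no contact, so I'll continue to just above the disc.

move_arm(
  rows=[
    [0,0,-3,0],
    [0,0,-3,0],
    [0,0,-3,0],
    [0,0,-3,0],
    [0,0,-3,0],
    [0,0,-2,0],
    [0,0,-1,0],
    [0,0,0,0],
    [0,0,0,0],
  ],
)

```text
time: 35.75
position: [0.3753, 0.2415, 0.0857]
tool_rot: [[-0.019, 1.0, -0.0], [1.0, 0.019, 0.0], [0.0, -0.0, -1.0]]
wrist_force: [0.8, -0.5, -3.3]
opening: 0.0575
grasp_force: 54.6
```

move_arm(
  rows=[
    [0,0,-0.7,0],
    [0,0,-0.7,0],
    [0,0,-0.6,0],
    [0,0,-0.3,0],
    [0,0,0,0],
    [0,0,0,0],
  ],
)

```text
time: 36.35
position: [0.3754, 0.2415, 0.0837]
tool_rot: [[-0.019, 1.0, 0.0], [1.0, 0.019, 0.0], [0.0, 0.0, -1.0]]
wrist_force: [-1.6, -1.0, 5.8]
opening: 0.0574
grasp_force: 55.3
```

Contact came at the seated height. I'll release, rise and move off.

move_arm(
  rows=[
    [0,0,0,0],
    [0,0,0,0],
    [0,0,0,0],
    [0,0,0,0],
    [0,0,0,0],
    [0,0,0,0],
    [0,0,0,0],
    [0,0,10,0],
    [0,0,30,0],
    [0,0,40,0],
    [0,-20,20,0],
    [0,-25,0,0],
    [0,-10,0,0],
    [0,0,0,0],
    [0,0,0,0],
    [0,0,0,0],
  ],
  gripper=-1,
)

```text
time: 37.95
position: [0.3752, 0.1871, 0.1832]
tool_rot: [[-0.019, 1.0, -0.001], [1.0, 0.019, 0.0], [0.0, -0.001, -1.0]]
wrist_force: [0.0, 0.3, -0.4]
opening: 0.0851
grasp_force: 0.0
```

Run:
```python
from h import *
im,c,s=shot('end')
g=cv2.cvtColor(im,cv2.COLOR_BGR2GRAY)
p=proj(c,(.3755,.242,.09)).astype(int); r=np.zeros(g.shape,bool); r[max(0,p[1]-60):p[1]+65,p[0]-65:p[0]+65]=1
for t in(60,80,100):
    P,e=top_of(im,c,(g<t)&r,.088,5); print(t,circ(cv2.convexHull(P)[:,0]),e)
print(p,g[p[1]-70:p[1]+75:4,p[0]].tolist(),g[p[1],p[0]-80:p[0]+80:4].tolist())
```

```text
t 37.95 tcp [0.3752 0.1871 0.1832] yaw 91.11 F [ 0.   0.3 -0.4] open 0.0851 q [ 15.   6. -23.  60.   0. 104.]
tcp px [282. 298.]
60 (array([0.3697533 , 0.23618845]), np.float64(0.02670763754398893), 11) ((0.3735538423061371, 0.2347782552242279), (0.04355167970061302, 0.05542207136750221), 81.23677062988281)
80 (array([0.37434167, 0.24165768]), np.float64(0.030404759719958374), 35) ((0.3744574785232544, 0.241383895277977), (0.06004274636507034, 0.06228845193982124), 82.4278564453125)
100 (array([0.3685521, 0.2445594]), np.float64(0.03447353579334887), 11) ((0.3696296215057373, 0.24431365728378296), (0.06032602861523628, 0.07638735324144363), 59.4510383605957)
[283 138] [47, 46, 101, 148, 78, 59, 61, 65, 65, 60, 52, 160, 128, 79, 168, 111, 100, 63, 27, 68, 85, 133, 113, 94, 31, 32, 37, 57, 59, 54, 54, 171, 175, 129, 126, 125, 126] [69, 74, 74, 81, 91, 89, 91, 57, 35, 30, 64, 67, 61, 38, 96, 76, 162, 124, 116, 63, 52, 50, 73, 138, 119, 92, 76, 40, 52, 67, 65, 65, 64, 166, 182, 180, 181, 141, 130, 128]
```

The ring is centred within 1 mm at the seated height, with a round outline of about 61 mm, so it lies flat.

```bash
python3 -c "
from rig import manip
print(manip.close_job())"
```

```text
the job is handed in; nothing more can be done
None
```

The tyre mould is assembled on its base (core, collar, cover, then weight), each part seated at its expected height, centred and let go; I handed the job in at about 38 s, and no verdict came back.

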